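Close the screw press on the cheese mould with its loose crank

ROBOT

A 7-joint arm with a two-finger parallel gripper is mounted at the origin on a cart in front of the work surface, level with it; the furniture and walls round the work are solid. World frame = base frame: x ahead of the robot, y to its left, z up, the work surface at z = 0. Lengths are in m, angles in rad, forces in N, time in s.
With the tool pointing down it reaches from about 0.425 to 0.925 m from the base axis. Payload 6.8 kg.
Tool frame: the origin (TCP) lies at the very end of the fingers, on their centre line; the grasp point (between the pads) lies 19 mm behind it; z points along the fingers, y is the line along which they close (so a half turn about z gives the same grasp; the last joint's range is limited). The gripper opens to 85 mm and grips with 20 to 120 N. Pads are 22 mm wide; open, the fingers measure 114 mm over their backs; the gripper's body (76 mm by 85 mm) begins 54 mm behind the grasp point. The pads swing forward as they close: fully open they stand 13 mm farther back than shut.
Start: joints at [-1.213, 0.477, 0.022, 1.555, -0.011, 1.109, -0.083], TCP at [0.303, 0.603, 0.231] pointing down, gripper open.
Joint ranges: [-2.96, 2.96], [-0.34, 2.1], [-1.41, 1.46], [0.24, 2.44], [-1.37, 4.51], [0.17, 1.92], [-2.96, 2.96]. Speed limits (rad/s): [2.39, 2.39, 3.14, 3.14, 3.14, 3.14, 3.14].

INTERFACE

Orientations are given as a unit quaternion [w, x, y, z].
In Python, from station import bot gives the robot as it stands.
- The arm moves only by the tool tcp_steps, called after ">>>" as a command line: name --argument value ..., lists and objects as JSON in quotes. Schema: {"type":"object","properties":{"offsets":{"type":"array","items":{"type":"array","prefixItems":[{"type":"array","items":{"type":"number"},"minItems":3,"maxItems":3},{"type":"number"},{"type":"number"}],"minItems":3,"maxItems":3},"minItems":1,"maxItems":20},"force":{"type":"number"},"only":{"type":"string"},"quiet":{"type":"boolean"},"lines":{"type":"string"}},"required":["offsets"],"additionalProperties":false}. offsets is a list of rows, 1 to 20 of them, each written [[dx, dy, dz], turn, opening]: dx, dy, dz in m, then a turn about the tool's z in rad, then the opening from 0.0 (shut) to 1.0 (fully open); each row shifts and turns the commanded pose from where the row before left it, along the tool's axes as they then stand; what a row does not reach is not made up. A row lasts 1/10 s, in which the tool goes at most 0.05 m and 0.15 rad, less where a joint would pass 70% of its speed; a pose out of reach is approached as far as the arm can. The fingers move at their own pace and stop on an object; force is the grip in N (left out, the last holds). Time passes only in rows, so rows that do not move let the fingers close. The tool returns the time, the measured TCP pose, the force, the opening and the grip force at its end. only (a regular expression) keeps the lines of the reply that match it, lines (a string "A,B") keeps lines A to B, and quiet returns only ok. Input that does not fit is refused with a message, and nothing moves.
- bot.get_obs(): the state, without advancing time (a new reading comes with each control period).
- bot.read_camera(name): name is "scene" or "top"; returns the picture (384x512x3 uint8, blue, green, red); there is no depth.
- bot.camera_info(name): a dict with "vertical_fov" (degrees; the focal length in pixels is half the picture's height over the tangent of half this angle, whatever the lens; pixels are square), "cx", "cy" (the principal point, pixels), "view" (4x4, takes a point from world to camera coordinates). Camera axes: x right, y up, looking along -z (the intrinsics and any distortion apply to the point x, -y, -z); pixel columns grow to the right and rows downward; lengths in m; the calibration is good to about 2 mm. A picture is of the moment at which its call begins. camera_info takes no time and is no camera call.
- bot.hand_in(): hands the job in; it is judged then, once.
The state is a dict: "t": time; "q": joint angles; "joint_vel": joint speeds; "joint_torque": joint torques, N m; "eef_pos": TCP position; "tool_rot": TCP orientation; "contact_force": force on the tool from outside, world axes, zero at the start; "torque": the same for the moment, N m; "gripper_width": opening from 0.0 (shut) to 1.0 (fully open); "grasp_force": force on a finger pad.
Only numpy, scipy, OpenCV 4.12 (cv2) and the standard library are available. Lean on these libraries where they do the work, as an engineer would, in place of code of your own. Each camera call takes 0.05 s, during which the arm holds its last target. There are 200 camera calls.

TASK

Get the cheese under the press: push the press's drip tray with the mould fully home, fit the loose crank right down on the square end of the press's spindle, and only then wind the crank clockwise, full circle after full circle, until the press foot rests on the mould's lid. Leave the crank seated on the spindle and the other things on the worktop where they stand.

Things in the scene. Friction and masses are not known exactly. Their poses are not given: they have to be found in the camera images.
- press: Fixed screw press: wooden board 200x190x18 mm, two steel posts (at y = +78 and -78 mm), an aluminium crosshead (42 mm along x, 190 mm along y, top at 152 mm, domed nuts up to 165 mm). Origin: middle of the board's underside on the worktop, z up; the spindle's axis is the press's z axis. Its front, where the tray slides out, faces along its own -x.
- tray (a joint): Slide in m of the steel drip tray and the round white mould fixed on it (104 mm wide, its wooden lid 84 mm above the worktop). 0 is fully home against its stop, mould centred under the spindle; positive is pulled out along the press's -x, at most 65 mm; it starts 30 to 60 mm out. Drag about 2.5 N; it stays where it is left.
- tray_handle (a point): Middle of the tray's front handle bar, a level round bar 10 mm thick and 70 mm long along the press's y, 28 mm in front of the tray's front plate, 42 mm above the worktop. Axes are those of the press: push it along the press's +x to send the tray home.
- screw (a joint): Angle of the spindle in rad, positive anticlockwise seen from above. 0 is the hard stop, the foot pressed on the mould's lid; clockwise turning makes it smaller and lowers foot and spindle by 8 mm a turn. It starts 1.75 to 2.5 turns up (11.0 to 15.7). Friction about 0.1 N m, so it stays where it is left.
- square_base (a point): On the spindle's axis, at the foot of its square end, on top of a round shoulder 32 mm across: the crank's underside comes to lie here, 172 mm above the worktop at screw = 0, 8 mm higher for each turn up. z up; x and y square to the flats, turning with the spindle. The square end above: 16 mm wide, 24 mm straight, then tapering over 6 mm to 9 mm.
- crank: Loose crank, about 270 g, lying with its underside on the worktop. Origin: centre of the hub's underside, which is the mouth of its socket; z up, x along the arm towards the grip. The square socket is 18 mm wide, 32 mm deep, open below, sides parallel to x and y; it fits the square end in four positions with 7 degrees of play. Arm: flat bar 20 mm wide, 9 mm thick, flush with the underside.
- crank_hub (a point): Middle of the crank's hub, 20 mm above its underside: a dark steel block 34x34 mm and 40 mm tall, its sides square to the crank's x and y. Carry the crank by the two flats that face its +y and -y (34 mm apart). A flat bolt head 6 mm high sits on its top.
- crank_grip (a point): Middle of the crank's dark wooden grip, an upright round handle 27 mm across from 11 to 77 mm above the crank's underside; this point is 80 mm from the hub's axis along the crank's x and 50 mm above its underside. The grip spins freely on its pin, so a hand on it can go round without turning.
- garlic: Garlic bulb 60x57x58 mm, loose on the worktop; bystander, leave it. Origin under its middle.
- spice_jar: Spice jar with a red cap, 45 mm across, 106 mm tall, loose; bystander. Origin under its middle.
- salt_bottle: White bottle with a blue cap, 61 mm across, 223 mm tall, loose; bystander. Origin under its middle.
- mug: Mug 86 mm across without its handle, 88 mm tall, loose; bystander. Origin under it, 16 mm off its axis towards the handle.
- jam_jar: Jam jar with a red lid, 64 mm across, 90 mm tall, loose; bystander. Origin under its middle.
- shaker: Shaker with a rounded top, 44 mm across, 90 mm tall, loose; bystander. Origin under its middle.

How it is judged:
On the way, in this order (a step that is already met when the one before it is completed fails the run):
1. the tray is home (within 3 mm) and the crank sits fully down on the square end while the spindle is still at least a turn and a half up (value of joint tray below 0.003 m and value of joint screw above 9.4 rad and distance between crank and square_base below 0.005 m and angle between crank's own z axis and vertical below 0.12 rad), for 0.2 s.
2. the crank on the spindle has wound it down to its last turn, the tray still home (value of joint screw below 6.2 rad and value of joint tray below 0.003 m and horizontal distance between crank and square_base below 0.006 m and z of crank in the frame of square_base below 0.024 m), for 0.1 s.
At the end, for the whole second after the job is handed in: The foot is down on the mould's lid (spindle within 0.6 rad of its stop, less than 1 mm of gap), the tray is home within 3 mm, and the crank rests on the spindle, fully down (its underside within 5 mm of the shoulder's middle, tilted less than 0.12 rad), at rest (value of joint screw below 0.6 rad and value of joint tray below 0.003 m and distance between crank and square_base below 0.005 m and angle between crank's own z axis and vertical below 0.12 rad and linear speed of crank below 0.02 m/s); the robot touches nothing.
It fails at once if a bystander is moved by more than 30 mm (distance of any of garlic, spice_jar, salt_bottle, mug, jam_jar, shaker from where it was at the start of the episode above 0.03 m).
It also fails if it takes over 67 s, if anything falls off the work surface, if the arm or the gripper's body presses on something with over 40 N, if the wrist force passes 120 N, or if a joint passes its speed limit or range.

## Working session

There is one attempt and no reset: what is moved stays moved. The work goes in short steps, Python scripts to look and compute and a tool call to move; the robot and the scene stay as the last step left them, time stands still between calls to the robot, and variables do not carry over. Pictures are saved under pics/ and viewed, at most 10 in all, crops included, and the job is handed in when it is done.

```bash
ls; mkdir -p pics
```

Run:
```python
from station import bot
import cv2
for n in("scene","top"):
    print(n,bot.camera_info(n)); cv2.imwrite(f"pics/{n}0.png",cv2.resize(bot.read_camera(n),(800,600),interpolation=cv2.INTER_CUBIC))
o=bot.get_obs();print(o)
```

```text
pics
station.py
scene {'vertical_fov': 46.01079081240665, 'cx': 249.75272151215222, 'cy': 191.3731275301764, 'view': array([[ 0.52851022, -0.8488823 , -0.00870533, -0.29896813],
       [ 0.63270029,  0.38703782,  0.67073995, -0.44110646],
       [-0.56600998, -0.36000079,  0.74164152, -1.38427147],
       [ 0.        ,  0.        ,  0.        ,  1.        ]])}
top {'vertical_fov': 47.18827373053857, 'cx': 262.90588041089273, 'cy': 187.09678692361598, 'view': array([[ 1.13809501e-02, -9.99935230e-01, -1.00237400e-04,
        -4.38320051e-02],
       [ 9.88363432e-01,  1.12340370e-02,  1.51695495e-01,
        -5.75355243e-01],
       [-1.51684544e-01, -1.82550984e-03,  9.88427269e-01,
        -1.37193870e+00],
       [ 0.00000000e+00,  0.00000000e+00,  0.00000000e+00,
         1.00000000e+00]])}
{'t': 0.1, 'q': array([-1.21310333,  0.47771684,  0.02235169,  1.55633908, -0.01149944,
        1.10928488, -0.08313138]), 'joint_vel': array([ 0.0026256 , -0.00120796,  0.00029547, -0.00382939,  0.0008447 ,
        0.00080805,  0.00097874]), 'joint_torque': array([ 3.20845174e-03, -5.97761893e+01,  1.61321349e+00, -2.81957334e+01,
        1.28170423e-02,  5.01875445e-03,  1.85188730e-05]), 'eef_pos': array([0.30294313, 0.60261514, 0.23042921]), 'tool_rot': array([-1.27002472e-04,  2.30805949e-01,  9.72999464e-01, -7.99904542e-04]), 'contact_force': array([-0.78861769, -0.02547541,  0.85960451]), 'torque': array([ 0.00757663,  0.00465765, -0.05152233]), 'grasp_force': 0.0, 'gripper_width': 1.0033848927953217}
```
View pics/scene0.png

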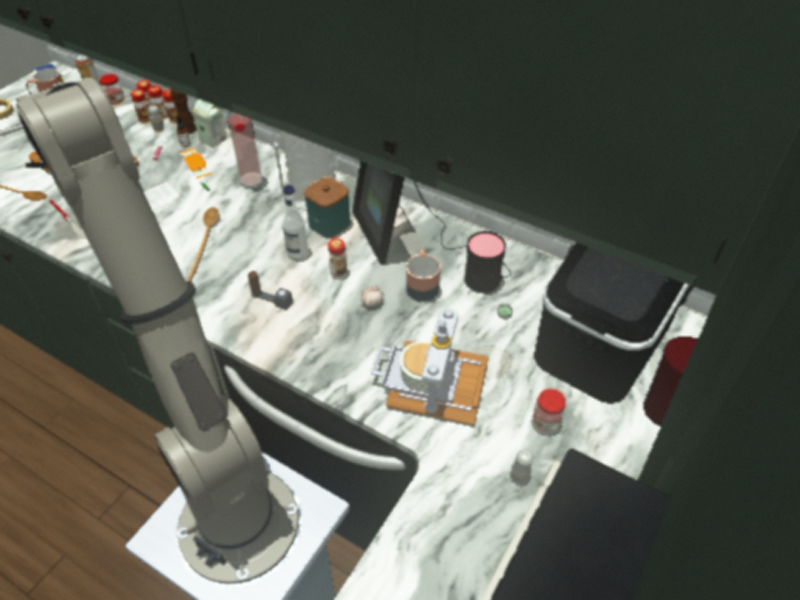

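View pics/top0.png

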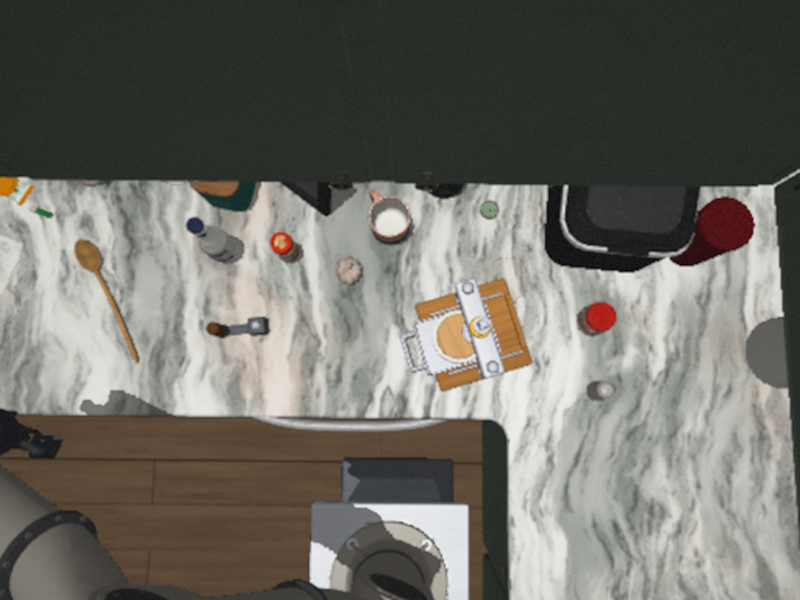

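The top view shows the crank with hub at about (260,326) and grip at about (215,328), and the press at about (475,330) with its handle to the left at about (412,352). The scene view agrees. Next I'll take magnified crops.

Create h.py:
```python
import numpy as np,cv2
from station import bot
def K(n):
    c=bot.camera_info(n); f=192/np.tan(np.radians(c["vertical_fov"])/2)
    return np.array([[f,0,c["cx"]],[0,f,c["cy"]],[0,0,1]]),np.array(c["view"])
def ray(n,u,v):
    k,V=K(n); d=np.linalg.inv(k)@[u,v,1]; d=V[:3,:3].T@(d*[1,-1,-1]); return -V[:3,:3].T@V[:3,3],d
def plane(n,u,v,z):
    c,d=ray(n,u,v); return c+d*(z-c[2])/d[2]
def proj(n,p):
    k,V=K(n); q=k@((V[:3,:3]@p+V[:3,3])*[1,-1,-1]); return q[:2]/q[2]
def tri(u1,u2):
    A=[];b=[]
    for n,u in(("scene",u1),("top",u2)):
        c,d=ray(n,*u); d/=np.linalg.norm(d); P=np.eye(3)-np.outer(d,d); A.append(P);b.append(P@c)
    return np.linalg.lstsq(np.vstack(A),np.hstack(b),rcond=None)[0]
def crop(n,x,y,w,h,s,im=None):
    im=bot.read_camera(n) if im is None else im
    return cv2.resize(im[y:y+h,x:x+w],None,fx=s,fy=s,interpolation=cv2.INTER_CUBIC)
```

Run:
```python
from h import *
t=bot.read_camera("top");s=bot.read_camera("scene")
cv2.imwrite("pics/t1.png",np.vstack([np.hstack([crop("top",250,170,100,90,4,t),crop("scene",230,195,100,90,4,s)]),
 np.hstack([crop("top",115,185,100,50,4,t),crop("scene",140,155,100,50,4,s)])]))
```

```text
(no output)
```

View pics/t1.png

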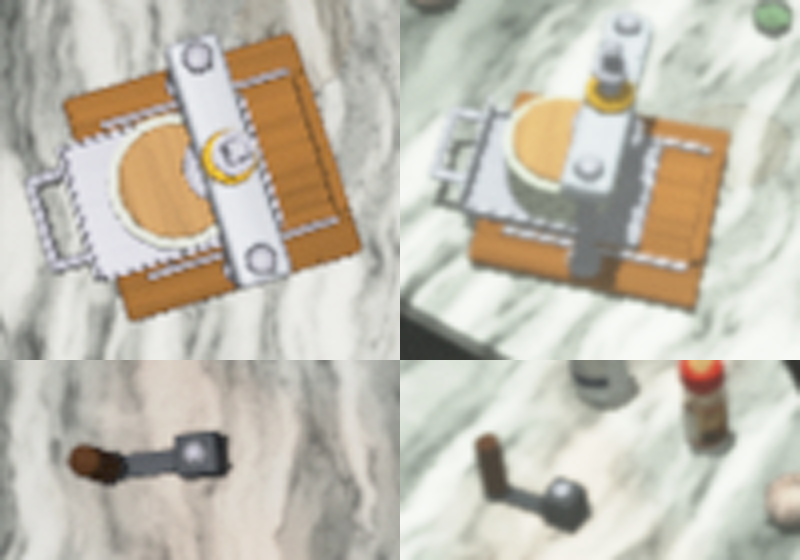

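Top row: the press. In the left crop the board corners are at (65,103), (293,35), (360,250) and (130,320), the nuts at (198,58) and (262,258), the spindle tip at (237,148), and the handle bar from (33,182) to (60,272). Bottom row: the crank, with bolt head at (194,453) and grip top at (85,460).

Run:
```python
from h import *
T=lambda u,v,x=250,y=170:((u+.5)/4-.5+x,(v+.5)/4-.5+y)
C=np.array([plane("top",*T(*p),.018)for p in((65,103),(293,35),(360,250),(130,320))])
print("corners",C.round(4)); print("center",C.mean(0).round(4))
x=(C[1]+C[2]-C[0]-C[3]);y=C[0]+C[1]-C[2]-C[3];print("yawx",np.arctan2(x[1],x[0]),"yawy-90",np.arctan2(y[1],y[0])-np.pi/2,np.linalg.norm(x)/2,np.linalg.norm(y)/2)
N=[plane("top",*T(*p),.163)for p in((198,58),(262,258))];d=N[0]-N[1];print("nuts",N,sum(N)/2,np.linalg.norm(d),np.arctan2(d[1],d[0])-np.pi/2)
Nt=[tri(T(225,27,230,195),T(198,58)),tri(T(190,167,230,195),T(262,258))];print("nuts tri",Nt,sum(Nt)/2)
print("tip tri",tri(T(211,47,230,195),T(235,150)))
H=[plane("top",*T(*p),.044)for p in((33,182),(60,272))];print("handle",H,sum(H)/2)
print("hub tri",tri(T(164,131,140,155),T(194,93,115,185)),plane("top",*T(194,93,115,185),.046),plane("scene",*T(164,131,140,155),.046))
print("grip tri",tri(T(486,80,140-100,155),T(85,100,115,185)),plane("top",*T(85,100,115,185),.077),plane("scene",*T(86,79,140,155),.077))
o=bot.get_obs();print(o["t"],o["tool_rot"])
# hub mask
t=bot.read_camera("top")[185:235,115:215]
g=t.astype(int).sum(2); m=(g<260).astype(np.uint8); 
n,l,s,c=cv2.connectedComponentsWithStats(m);print(s,c)
```

```text
corners [[ 0.5525 -0.0473  0.018 ]
 [ 0.6111 -0.2342  0.018 ]
 [ 0.4355 -0.2867  0.018 ]
 [ 0.3774 -0.1012  0.018 ]]
center [ 0.4941 -0.1673  0.018 ]
yawx -1.2672729501645414 yawy-90 -1.2761093671077266 0.19510434332958504 0.18322707132329477
nuts [array([ 0.56762017, -0.14423257,  0.163     ]), array([ 0.42133579, -0.1904495 ,  0.163     ])] [ 0.49447798 -0.16734103  0.163     ] 0.1534116193349503 -1.2647815614390763
nuts tri [array([ 0.56894985, -0.14477339,  0.15377473]), array([ 0.42230004, -0.19211371,  0.15655802])] [ 0.49562494 -0.16844355  0.15516638]
tip tri [ 0.49503265 -0.16713178  0.21531286]
handle [array([ 0.48518586, -0.02227091,  0.044     ]), array([ 0.4140936 , -0.04456701,  0.044     ])] [ 0.44963973 -0.03341896  0.044     ]
hub tri [0.50678959 0.27952507 0.04123137] [0.50475832 0.28050972 0.046     ] [0.5049743  0.27411232 0.046     ]
grip tri [0.49526839 0.35648499 0.08049434] [0.49512166 0.35817067 0.077     ] [0.49910077 0.35925696 0.077     ]
0.2 [-9.05506781e-05  2.30810647e-01  9.72998517e-01 -5.68748298e-04]
[[   0    0  100   50 4851]
 [  45   18   12   12   47]
 [  18   22   15    9  101]
 [  43   27    1    1    1]] [[49.97794269 24.47742733]
 [53.34042553 23.95744681]
 [24.82178218 25.81188119]
 [43.         27.        ]]
```

Add to h.py:
```python
from scipy.spatial.transform import Rotation as R
def go(x,y,z,yaw):
    o=bot.get_obs(); w=o["tool_rot"]; r=R.from_quat([*w[1:],w[0]]); X=r.as_matrix()[:,0]
    cur=np.arctan2(X[1],X[0]); t=(cur-yaw+np.pi)%(2*np.pi)-np.pi
    d=np.array([x,y,z])-o["eef_pos"]; loc=lambda a:(np.cos(a)*d[0]+np.sin(a)*d[1], np.sin(a)*d[0]-np.cos(a)*d[1], -d[2])
    print("t",round(o["t"],2),"pos",o["eef_pos"].round(4),"yaw",round(cur,4),"F",o["contact_force"].round(1),"turn",round(t,3),"| now-axes",np.round(loc(cur),4),"| after-turn",np.round(loc(yaw),4))
```

```bash
python3 -c "
from h import *
go(.439,.014,.16,1.87)"
```

```text
t 0.25 pos [0.3031 0.6028 0.2308] yaw 2.6758 F [-0.2 -1.5  0.6] turn 0.806 | now-axes [-0.3859 -0.4651  0.0708] | after-turn [-0.6027 -0.0437  0.0708]
```

>>> tcp_steps --offsets '[[[0,0,0],0.14,0],[[0,0,0],0.14,0],[[0,0,0],0.14,0],[[0,0,0],0.14,0],[[0,0,0],0.14,0],[[0,0,0],0.1,0]]' --force 30

```text
t: 0.85
eef_pos: [0.303, 0.603, 0.2311]
tool_rot: [0.0, 0.594, 0.805, -0.0]
contact_force: [0.4, 0.5, -0.7]
gripper_width: 0.0
grasp_force: 0.0
```

```bash
python3 -c "
from h import *
go(.439,.014,.16,1.87)"
```

```text
t 0.85 pos [0.303  0.603  0.2311] yaw 1.8706 F [ 0.4  0.5 -0.7] turn 0.001 | now-axes [-0.6029 -0.0441  0.0711] | after-turn [-0.6029 -0.0437  0.0711]
```

>>> tcp_steps --offsets '[[[-0.02,0,0],0,0],[[-0.04,0,0],0,0],[[-0.05,0,0],0,0],[[-0.05,0,0],0,0],[[-0.05,0,0],0,0],[[-0.05,0,0],0,0],[[-0.05,0,0],0,0],[[-0.05,0,0],0,0],[[-0.05,0,0.01],0,0],[[-0.05,0,0.01],0,0],[[-0.05,-0.01,0.01],0,0],[[-0.05,-0.01,0.02],0,0],[[-0.03,-0.01,0.02],0,0],[[-0.013,-0.014,0],0,0],[[0,0,0],0,0],[[0,0,0],0,0]]'

```text
t: 2.45
eef_pos: [0.4413, 0.0239, 0.1645]
tool_rot: [0.0, 0.591, 0.806, 0.001]
contact_force: [0.2, 0.9, 0.3]
gripper_width: -0.005
grasp_force: 0.0
```

Run:
```python
from h import *
go(.439,.014,.022,1.87)
t=bot.read_camera("top");s=bot.read_camera("scene")
cv2.imwrite("pics/t2.png",np.hstack([crop("top",235,160,115,100,3.4,t),crop("scene",215,190,115,100,3.4,s)]))
```

```text
t 2.45 pos [0.4413 0.0239 0.1645] yaw 1.8763 F [0.2 0.9 0.3] turn 0.006 | now-axes [-0.0088 -0.0052  0.1425] | after-turn [-0.0088 -0.0051  0.1425]
```

View pics/t2.png

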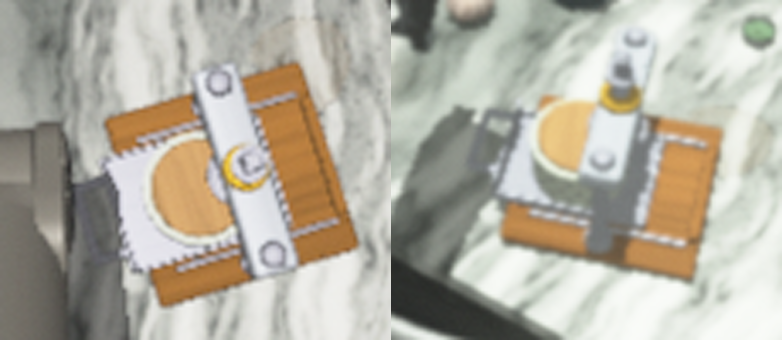

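The gripper stands just in front of the handle, at about (80,190) in the left crop, with free space below it. I'll lower it and start the push.

>>> tcp_steps --offsets '[[[0,0,0.03],0,0],[[0,0,0.04],0,0],[[0,0,0.04],0,0],[[0,-0.003,0.032],0,0],[[0,0,0],0,0],[[-0.015,0,0],0,0],[[-0.015,0,0],0,0],[[-0.015,0,0],0,0],[[-0.01,0,0],0,0],[[-0.01,0,0],0,0]]'

```text
t: 3.55
eef_pos: [0.4592, -0.039, 0.0232]
tool_rot: [0.001, 0.591, 0.807, 0.001]
contact_force: [0.6, 4.0, 2.0]
gripper_width: -0.003
grasp_force: 1.7
```

```bash
python3 -c "
from h import *
go(.495,-.1675,.022,1.87)"
```

```text
t 3.55 pos [ 0.4592 -0.039   0.0232] yaw 1.8776 F [0.6 4.  2. ] turn 0.008 | now-axes [-0.1333 -0.0046  0.0012] | after-turn [-0.1333 -0.0036  0.0012]
```

>>> tcp_steps --offsets '[[[-0.008,0,0],0,0],[[-0.008,0,0],0,0],[[-0.004,0,0],0,0]]'

```text
t: 3.85
eef_pos: [0.4619, -0.0503, 0.0222]
tool_rot: [-0.006, 0.589, 0.808, 0.003]
contact_force: [-9.9, 39.7, 26.4]
gripper_width: -0.002
grasp_force: 20.5
```

>>> tcp_steps --offsets '[[[-0.005,0,0],0,0],[[-0.005,0,0],0,0],[[0,0,0],0,0]]'

```text
t: 4.15
eef_pos: [0.4618, -0.0504, 0.0222]
tool_rot: [-0.013, 0.585, 0.811, 0.004]
contact_force: [-16.3, 56.6, 39.8]
gripper_width: -0.001
grasp_force: 30.1
```

>>> tcp_steps --offsets '[[[-0.004,0,0],0,0],[[-0.004,0,0],0,0],[[0,0,0],0,0]]'

```text
t: 4.45
eef_pos: [0.4617, -0.0506, 0.0221]
tool_rot: [-0.018, 0.583, 0.813, 0.006]
contact_force: [-23.7, 76.8, 52.0]
gripper_width: 0.002
grasp_force: 41.6
```

>>> tcp_steps --offsets '[[[0.015,0,0],0,0],[[0.03,0,0],0,0],[[0.03,0,0],0,0],[[0,0,-0.04],0,0],[[0,0,-0.05],0,0],[[0.03,0,-0.05],0,0],[[0.03,0,0],0,0.5],[[0.03,0,0],0,1],[[0,0,0],0,1]]'

```text
t: 5.35
eef_pos: [0.42, 0.0801, 0.1551]
tool_rot: [-0.0, 0.589, 0.808, 0.001]
contact_force: [-0.5, -0.7, 1.0]
gripper_width: 0.507
grasp_force: 0.0
```

Run:
```python
from h import *
go(.507,.282,.2,1.70)
t=bot.read_camera("top");s=bot.read_camera("scene")
cv2.imwrite("pics/t3.png",np.hstack([crop("top",260,170,80,80,5,t),crop("scene",235,190,80,80,5,s)]))
```

```text
t 5.35 pos [0.42   0.0801 0.1551] yaw 1.8811 F [-0.5 -0.7  1. ] turn 0.181 | now-axes [ 0.1657  0.1445 -0.0449] | after-turn [ 0.1891  0.1122 -0.0449]
```

View pics/t3.png

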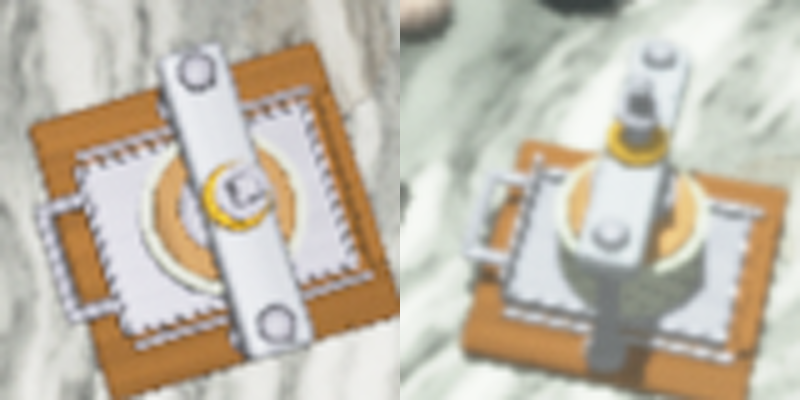

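The tray is home, with the mould centred under the crosshead. Next I'll move over the crank.

>>> tcp_steps --offsets '[[[0,0,-0.02],0.09,1],[[0,0,-0.025],0.09,1],[[0.02,0.02,0],0,1],[[0.04,0.025,0],0,1],[[0.04,0.025,0],0,1],[[0.04,0.02,0],0,1],[[0.035,0.016,0],0,1],[[0.014,0.006,0],0,1],[[0,0,0],0,1],[[0,0,0],0,1]]'

```text
t: 6.45
eef_pos: [0.5087, 0.2759, 0.1992]
tool_rot: [0.0, 0.663, 0.749, -0.001]
contact_force: [0.2, -0.3, 0.5]
gripper_width: 1.0
grasp_force: 0.0
```

Run:
```python
from h import *
go(.507,.281,.022,1.70)
t=bot.read_camera("top");s=bot.read_camera("scene")
cv2.imwrite("pics/t4.png",np.vstack([np.hstack([crop("top",115,180,100,50,4,t),crop("scene",140,145,100,50,4,s)]),
 np.hstack([crop("top",296,195,25,25,16,t),crop("scene",270,195,25,25,16,s)])]))
```

```text
t 6.45 pos [0.5087 0.2759 0.1992] yaw 1.6933 F [ 0.2 -0.3  0.5] turn -0.007 | now-axes [ 0.0053 -0.001   0.1772] | after-turn [ 0.0053 -0.001   0.1772]
```

View pics/t4.png

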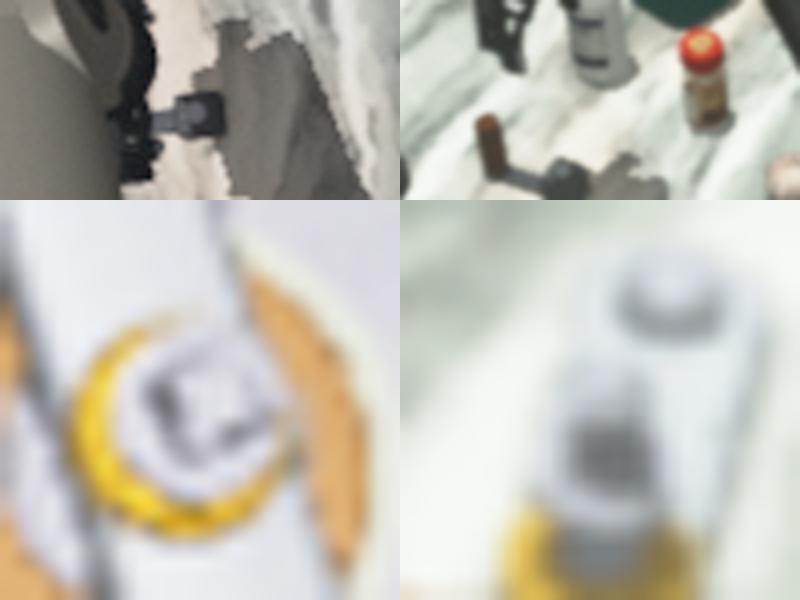

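The crank lies between the open fingers, with the hub at about (205,115) in the top-left crop. The spindle's square shows a dark face towards the scene camera. I'll descend and grasp.

>>> tcp_steps --offsets '[[[0.003,-0.002,0.03],0,1],[[0,0,0.05],0,1],[[0,0,0.05],0,1],[[0,0,0.04],0,1],[[0,0,0.02],0,1],[[0,0,0],0,1],[[0,0,0.002],0,0],[[0,0,0],0,0],[[0,0,0],0,0],[[0,0,0],0,0],[[0,0,0],0,0],[[0,0,0],0,0]]' --force 70

```text
t: 7.75
eef_pos: [0.5069, 0.2818, 0.0093]
tool_rot: [0.0, 0.662, 0.75, 0.001]
contact_force: [-1.5, -0.8, 6.8]
gripper_width: 0.39
grasp_force: 70.8
```

Run:
```python
from h import *
go(.507,.281,.15,1.70)
s=bot.read_camera("scene");t=bot.read_camera("top")
for n,im,x,y,w,h,th in(("scene",s,300-2,0,0,0,0),):pass
for n,im in(("scene",s),("top",t)):
    p=proj(n,np.array([.495,-.1672,.2])); print(n,p)
    x,y=int(p[0])-8,int(p[1])-8
    g=cv2.cvtColor(im[y:y+16,x:x+16],cv2.COLOR_BGR2GRAY); print(x,y); print(g)
```

```text
t 7.75 pos [0.5069 0.2818 0.0093] yaw 1.6958 F [-1.5 -0.8  6.8] turn -0.004 | now-axes [-0.0008  0.     -0.1407] | after-turn [-0.0008  0.     -0.1407]
scene [281.69335511 209.53821305]
273 201
[[189 192 194 205 221 231 232 228 230 229 198 169 183 200 200 187]
 [198 197 202 218 232 237 237 230 230 230 205 168 163 169 167 160]
 [204 207 220 234 240 243 241 234 231 233 225 199 181 175 174 178]
 [215 223 235 242 245 245 240 230 225 229 229 224 223 219 218 225]
 [228 236 243 246 246 244 232 218 215 219 220 216 223 231 234 235]
 [235 243 246 247 246 242 227 212 211 214 208 195 209 230 236 236]
 [239 245 247 247 245 238 227 213 203 197 192 183 198 227 235 236]
 [242 246 247 247 243 232 222 202 180 176 171 166 192 225 234 234]
 [244 247 248 247 243 231 216 181 145 137 132 137 175 217 233 233]
 [247 247 248 246 241 230 215 174 132 117 116 121 151 203 230 234]
 [248 248 248 245 238 228 212 172 132 118 118 119 142 197 226 232]
 [248 248 247 244 23
[... 728 characters left out ...]
 211 217 219 198 186 182 179]
 [231 204 183 218 226 216 186 187 199 214 213 214 215 195 181 180]
 [209 198 207 226 218 164 154 211 224 222 221 201 211 205 186 181]
 [169 186 210 223 212 147 119 188 221 225 225 205 200 201 191 184]
 [158 192 205 216 227 183 125 173 217 221 214 190 168 179 186 184]
 [144 194 199 214 226 214 155 178 217 195 151 155 179 184 178 185]
 [134 181 195 207 220 227 181 164 191 184 174 205 219 187 157 178]
 [130 166 205 190 187 220 213 186 189 214 221 217 198 162 148 174]
 [148 146 190 189 188 198 213 223 226 220 210 204 173 179 181 184]
 [166 135 164 188 208 199 175 187 195 206 194 183 183 212 206 180]
 [175 134 155 146 180 195 174 151 145 181 184 170 205 225 212 177]]
```

>>> tcp_steps --offsets '[[[0,0,-0.03],0,0],[[0,0,-0.05],0,0],[[0,0,-0.05],0,0],[[0,0,-0.05],0,0],[[0,0,-0.03],0,0],[[0,0,-0.02],0,0],[[0,0,0],0,0]]'

```text
t: 8.55
eef_pos: [0.5074, 0.282, 0.2411]
tool_rot: [0.0, 0.662, 0.75, 0.003]
contact_force: [0.7, -0.0, -3.4]
gripper_width: 0.385
grasp_force: 70.8
```

Run:
```python
from h import *
go(.495,-.1675,.26,1.70)
for a in(.2,.3,.4,.5,.6,.7):
    r=[]
    for n in("scene","top"):
        c=np.array([.495,-.1672,.2]); 
        for b in(a,a+np.pi/2):
            d=np.array([np.cos(b),np.sin(b),0])*.008; q=proj(n,c+d)-proj(n,c-d); r.append(q.round(2))
    print(a,r)
t=bot.read_camera("top");s=bot.read_camera("scene")
cv2.imwrite("pics/t5.png",np.hstack([crop("top",115,160,80,80,5,t),crop("scene",155,110,80,80,5,s)]))
```

```text
t 8.55 pos [0.5074 0.282  0.2411] yaw 1.6958 F [ 0.7 -0.  -3.4] turn -0.004 | now-axes [-0.4444 -0.0683 -0.0189] | after-turn [-0.4441 -0.0702 -0.0189]
0.2 [array([ 1.52, -3.59]), array([-4.74, -1.31]), array([-1.14, -5.51]), array([-5.51,  1.05])]
0.3 [array([ 1.04, -3.7 ]), array([-4.87, -0.94]), array([-1.69, -5.37]), array([-5.37,  1.6 ])]
0.4 [array([ 0.54, -3.78]), array([-4.95, -0.57]), array([-2.22, -5.19]), array([-5.18,  2.12])]
0.5 [array([ 0.05, -3.82]), array([-4.98, -0.19]), array([-2.72, -4.95]), array([-4.93,  2.63])]
0.6 [array([-0.45, -3.81]), array([-4.96,  0.19]), array([-3.2 , -4.66]), array([-4.63,  3.11])]
0.7 [array([-0.94, -3.78]), array([-4.89,  0.57]), array([-3.65, -4.33]), array([-4.29,  3.56])]
```

View pics/t5.png

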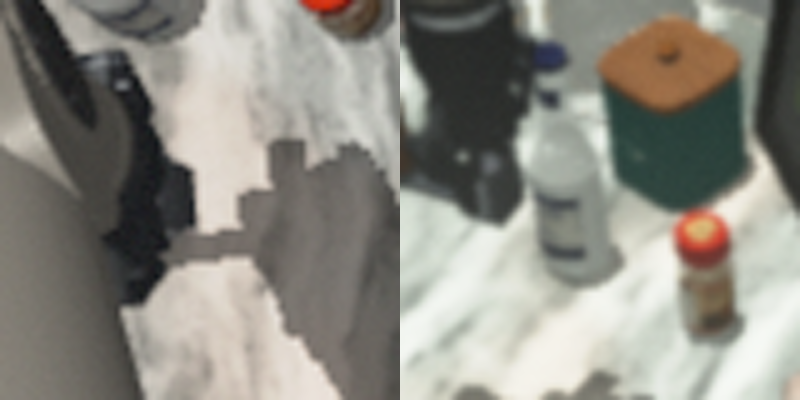

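The crank hangs in the gripper, its hub at (178,195) in the left crop. The spindle's square is at about 0.4 rad mod 90°. I'll turn the tool to yaw 1.97 and carry the crank over the press.

>>> tcp_steps --offsets '[[[0,0,-0.008],-0.137,0],[[0,0,-0.008],-0.137,0],[[-0.02,-0.009,0],0,0],[[-0.04,-0.018,0],0,0],[[-0.044,-0.02,0],0,0],[[-0.044,-0.02,0],0,0],[[-0.044,-0.02,0],0,0],[[-0.044,-0.02,0],0,0],[[-0.044,-0.02,0],0,0],[[-0.044,-0.02,0],0,0],[[-0.04,-0.018,0],0,0],[[-0.03,-0.014,0],0,0],[[-0.015,-0.007,0],0,0],[[0,0,0],0,0],[[0,0,0],0,0]]'

```text
t: 10.15
eef_pos: [0.4923, -0.1678, 0.2523]
tool_rot: [-0.001, 0.554, 0.833, -0.001]
contact_force: [-0.0, 0.4, -2.5]
gripper_width: 0.388
grasp_force: 70.6
```

Run:
```python
from h import *
go(.495,-.1675,.26,1.97)
t=bot.read_camera("top");s=bot.read_camera("scene")
cv2.imwrite("pics/t6.png",np.hstack([crop("top",260,150,80,80,5,t),crop("scene",240,150,80,80,5,s)]))
```

```text
t 10.15 pos [ 0.4923 -0.1678  0.2523] yaw 1.9678 F [-0.   0.4 -2.5] turn -0.002 | now-axes [-0.0008  0.0026 -0.0077] | after-turn [-0.0008  0.0026 -0.0077]
```

View pics/t6.png

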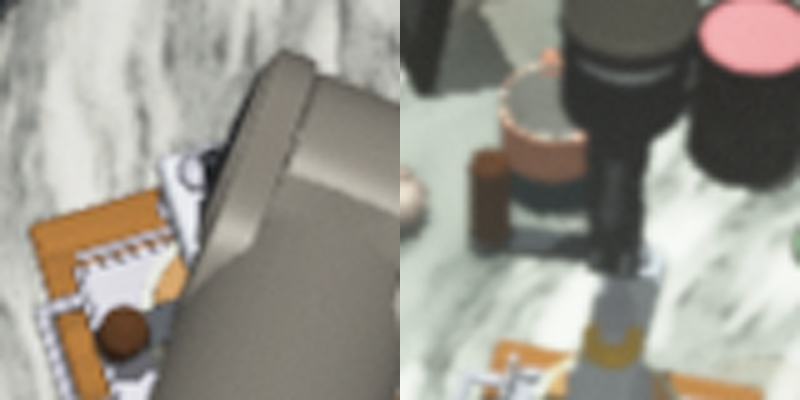

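The grip top is at (123,332) in the left crop and (91,158) in the right one. The hub hangs just above the spindle, which is at about (620,290) in the picture.

Run:
```python
from h import *
T=lambda u,v,x,y:((u+.5)/5-.5+x,(v+.5)/5-.5+y)
a=T(91,158,240,150);b=T(122,331,260,150)
p=tri(a,b);print(p,plane("top",*b,.320),plane("scene",*a,.320))
o=bot.get_obs();c,s=np.cos(1.968),np.sin(1.968)
for q in(p,plane("top",*b,.320)):
    d=q-o["eef_pos"];print("along",c*d[0]+s*d[1],"lat",s*d[0]-c*d[1])
# spindle base check incl. same-distortion: nut tri
```

```text
[ 0.46092968 -0.09444909  0.32290952] [ 0.45973269 -0.09263156  0.32      ] [ 0.46490021 -0.09487167  0.32      ]
along 0.0789247342179374 lat -0.0017523379494978446
along 0.08106381109138362 lat -0.0021530459576700432
```

>>> tcp_steps --offsets '[[[-0.001,0.003,0],0,0],[[0,0,0.01],0,0],[[0,0,0.01],0,0],[[0,0,0.005],0,0],[[0,0,0.005],0,0],[[0,0,0],0,0]]'

```text
t: 10.85
eef_pos: [0.4961, -0.1675, 0.2228]
tool_rot: [-0.001, 0.553, 0.833, -0.0]
contact_force: [-0.8, -0.5, -3.5]
gripper_width: 0.388
grasp_force: 70.6
```

>>> tcp_steps --offsets '[[[0,0,0.004],0,0],[[0,0,0.004],0,0],[[0,0,0],0,0]]'

```text
t: 11.15
eef_pos: [0.4964, -0.1676, 0.2152]
tool_rot: [-0.0, 0.553, 0.833, -0.0]
contact_force: [-0.2, 0.2, -3.1]
gripper_width: 0.382
grasp_force: 70.6
```

```bash
python3 -c "
from h import *
go(.495,-.1675,.196,1.97)"
```

```text
t 11.15 pos [ 0.4964 -0.1676  0.2152] yaw 1.9697 F [-0.2  0.2 -3.1] turn -0.0 | now-axes [ 0.0006 -0.0013  0.0192] | after-turn [ 0.0006 -0.0013  0.0192]
```

>>> tcp_steps --offsets '[[[0,0,0.004],0,0],[[0,0,0.003],0,0],[[0,0,0],0,0]]'

```text
t: 11.45
eef_pos: [0.4965, -0.1675, 0.2082]
tool_rot: [-0.0, 0.553, 0.833, -0.0]
contact_force: [-0.1, -0.4, -2.5]
gripper_width: 0.387
grasp_force: 70.6
```

>>> tcp_steps --offsets '[[[0,0,0.003],0,0],[[0,0,0.003],0,0],[[0,0,0],0,0]]'

```text
t: 11.75
eef_pos: [0.4965, -0.1676, 0.2022]
tool_rot: [-0.0, 0.553, 0.833, -0.0]
contact_force: [-0.9, -0.1, -2.6]
gripper_width: 0.388
grasp_force: 70.6
```

>>> tcp_steps --offsets '[[[0,0,0.003],0,0],[[0,0,0],0,0]]'

```text
t: 11.95
eef_pos: [0.4966, -0.1677, 0.1995]
tool_rot: [-0.0, 0.553, 0.833, -0.0]
contact_force: [-0.6, -0.9, -3.0]
gripper_width: 0.386
grasp_force: 70.7
```

>>> tcp_steps --offsets '[[[0,0,0.002],0,0],[[0,0,0],0,0]]'

```text
t: 12.15
eef_pos: [0.497, -0.168, 0.1993]
tool_rot: [0.0, 0.553, 0.833, 0.001]
contact_force: [-6.9, 1.0, 14.7]
gripper_width: 0.388
grasp_force: 72.9
```

>>> tcp_steps --offsets '[[[0,0,0.002],0,0],[[0,0,0],0,0]]'

```text
t: 12.35
eef_pos: [0.4974, -0.1682, 0.1992]
tool_rot: [0.0, 0.553, 0.833, 0.001]
contact_force: [-12.0, 2.6, 31.9]
gripper_width: 0.386
grasp_force: 75.2
```

>>> tcp_steps --offsets '[[[0,0,0.002],0,0],[[0,0,0],0,0]]'

```text
t: 12.55
eef_pos: [0.4978, -0.1685, 0.199]
tool_rot: [0.001, 0.553, 0.833, 0.002]
contact_force: [-17.3, 4.4, 49.0]
gripper_width: 0.384
grasp_force: 77.4
```

The crank met the shoulder with its underside at about 0.190, so the spindle is about 2.2 turns up. I'll release it, rise and go to the grip.

>>> tcp_steps --offsets '[[[0,0,-0.004],0,0],[[0,0,0],0,1],[[0,0,0],0,1],[[0,0,0],0,1],[[0,0,-0.02],0,1],[[0,0,-0.04],0,1],[[0,0,-0.03],0,1],[[0,0,0],0,1]]' --force 40

```text
t: 13.35
eef_pos: [0.4992, -0.1685, 0.2915]
tool_rot: [0.003, 0.553, 0.833, 0.002]
contact_force: [0.6, 0.6, -0.1]
gripper_width: 0.995
grasp_force: 0.0
```

Run:
```python
from h import *
go(.4955-.08*.388,-.168+.08*.921,.285,1.97)
t=bot.read_camera("top");s=bot.read_camera("scene")
cv2.imwrite("pics/t7.png",np.hstack([crop("top",260,150,80,80,5,t),crop("scene",240,150,80,80,5,s)]))
```

```text
t 13.35 pos [ 0.4992 -0.1685  0.2915] yaw 1.9697 F [ 0.6  0.6 -0.1] turn -0.0 | now-axes [ 0.0818 -0.0032  0.0065] | after-turn [ 0.0818 -0.0032  0.0065]
```

View pics/t7.png

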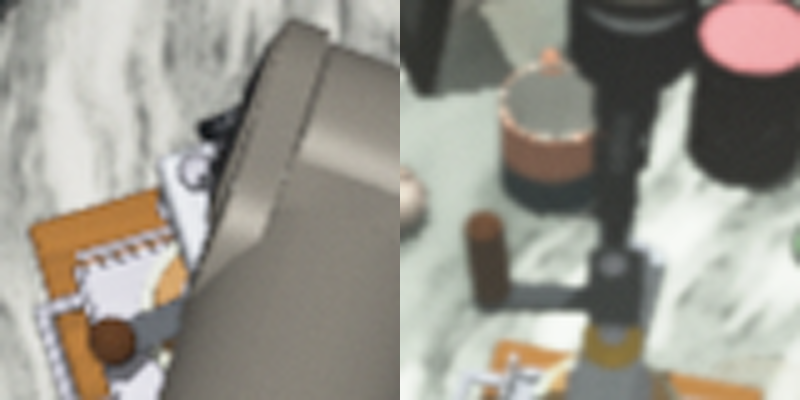

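The hub now sits right above the gold collar, so it looks seated. The grip top is at (110,340) in the left crop and (86,220) in the right one.

Run:
```python
from h import *
T=lambda u,v,x,y:((u+.5)/5-.5+x,(v+.5)/5-.5+y)
a=T(86,220,240,150);b=T(110,340,260,150);c=T(214,265,240,150)
p=tri(a,b);print(p,plane("top",*b,.267),plane("scene",*a,.267)); print("bolt",plane("scene",*c,.236))
go(p[0],p[1],.285,1.97)
```

```text
[ 0.46121785 -0.09083849  0.26415038] [ 0.45948528 -0.08871214  0.267     ] [ 0.46066871 -0.09406129  0.267     ]
bolt [ 0.49402444 -0.16849926  0.236     ]
t 13.45 pos [ 0.4971 -0.1674  0.2878] yaw 1.9702 F [-0.1 -0.4 -0. ] turn 0.0 | now-axes [ 0.0845 -0.0033  0.0028] | after-turn [ 0.0845 -0.0033  0.0028]
```

>>> tcp_steps --offsets '[[[0.02,-0.003,0],0,1],[[0.04,0,0],0,1],[[0.021,0,0],0,1],[[0,0,0],0,1],[[0,0,0.02],0,1],[[0,0,0.03],0,1],[[0,0,0.016],0,1],[[0,0,0],0,1],[[0,0,0],0,0],[[0,0,0],0,0],[[0,0,0],0,0],[[0,0,0],0,0],[[0,0,0],0,0]]' --force 40

```text
t: 14.75
eef_pos: [0.4627, -0.0941, 0.2222]
tool_rot: [0.0, 0.553, 0.833, 0.0]
contact_force: [0.2, 0.4, 1.1]
gripper_width: 0.301
grasp_force: 39.2
```

Run:
```python
from h import *
go(.463,-.094,.22,1.97)
c=np.array([.4955,-.168])
p=bot.get_obs()["eef_pos"][:2]-c; print(np.hypot(*p),np.arctan2(p[1],p[0]))
```

```text
t 14.75 pos [ 0.4627 -0.0941  0.2222] yaw 1.9699 F [0.2 0.4 1.1] turn -0.0 | now-axes [-0.      0.0004  0.0022] | after-turn [-0.      0.0004  0.0022]
0.08083032624193884 1.988981803839706
```

>>> tcp_steps --offsets '[[[-0.0039,0.0247,0.0004],0,0],[[-0.0114,0.0223,0.0004],0,0],[[-0.0177,0.0177,0.0004],0,0],[[-0.0223,0.0114,0.0004],0,0],[[-0.0247,0.0039,0.0004],0,0],[[0,0,0],0,0]]'

```text
t: 15.35
eef_pos: [0.5714, -0.1399, 0.2232]
tool_rot: [0.004, 0.554, 0.833, 0.001]
contact_force: [2.7, 1.7, 17.4]
gripper_width: 0.303
grasp_force: 53.4
```

Run:
```python
from h import *
go(.463,-.094,.22,1.97)
c=np.array([.4955,-.168])
p=bot.get_obs()["eef_pos"][:2]-c; print(np.hypot(*p),np.arctan2(p[1],p[0]))
```

```text
t 15.35 pos [ 0.5714 -0.1399  0.2232] yaw 1.9676 F [ 2.7  1.7 17.4] turn -0.002 | now-axes [ 0.0842 -0.0822  0.0032] | after-turn [ 0.0844 -0.082   0.0032]
0.08092170925223664 0.3548912139581456
```

>>> tcp_steps --offsets '[[[-0.0247,-0.0039,0],0,0],[[-0.0223,-0.0114,0],0,0],[[-0.0177,-0.0177,0],0,0],[[-0.0114,-0.0223,0],0,0],[[-0.0039,-0.0247,0],0,0],[[0,0,0],0,0]]'

```text
t: 15.95
eef_pos: [0.5236, -0.247, 0.2223]
tool_rot: [0.003, 0.556, 0.831, -0.0]
contact_force: [2.5, -7.3, 9.5]
gripper_width: 0.301
grasp_force: 41.7
```

Run:
```python
from h import *
go(.463,-.094,.22,1.97)
c=np.array([.4955,-.168])
p=bot.get_obs()["eef_pos"][:2]-c; print(np.hypot(*p),np.arctan2(p[1],p[0]))
t=bot.read_camera("top");s=bot.read_camera("scene")
cv2.imwrite("pics/t8.png",np.hstack([crop("top",260,150,80,80,5,t),crop("scene",240,150,80,80,5,s)]))
```

```text
t 15.95 pos [ 0.5236 -0.247   0.2223] yaw 1.9634 F [ 2.5 -7.3  9.5] turn -0.007 | now-axes [0.1645 0.0026 0.0023] | after-turn [0.1645 0.0036 0.0023]
0.08382124267135216 -1.2291146211833475
```

View pics/t8.png

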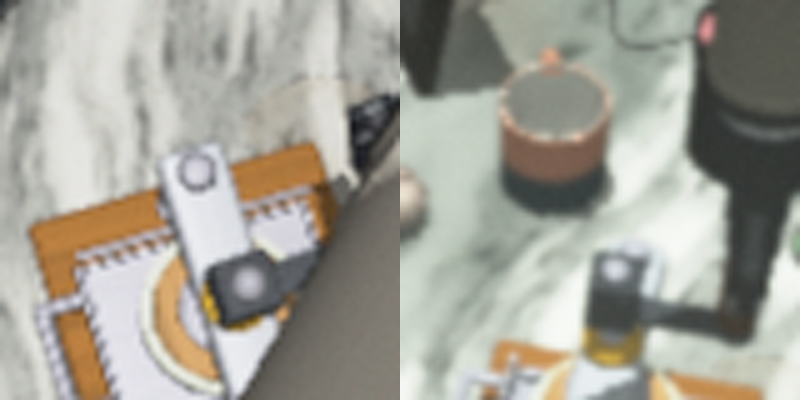

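The crank is on the spindle with its bolt at (247,283) in the left crop. It tilts slightly because the firm grip holds the handle up. I'll release, let it settle and regrip more gently.

>>> tcp_steps --offsets '[[[0,0,0],0,1],[[0,0,0],0,1],[[0,0,0],0,1],[[0,0,0],0,1],[[0,0,0],0,1]]' --force 22

```text
t: 16.55
eef_pos: [0.5245, -0.2412, 0.2194]
tool_rot: [-0.0, 0.553, 0.833, -0.0]
contact_force: [1.2, -0.0, 0.3]
gripper_width: 0.996
grasp_force: 0.0
```

Run:
```python
from h import *
T=lambda u,v,x,y:((u+.5)/5-.5+x,(v+.5)/5-.5+y)
print(tri(T(217,268,240,150),T(247,283,260,150)),plane("top",*T(247,283,260,150),.232))
go(.4955+.08*.388,-.168-.08*.921,.218,1.97)
t=bot.read_camera("top");s=bot.read_camera("scene")
cv2.imwrite("pics/t9.png",np.hstack([crop("top",260,150,80,80,5,t),crop("scene",240,150,80,80,5,s)]))
```

```text
[ 0.49623226 -0.16763124  0.22992   ] [ 0.49488072 -0.16588443  0.232     ]
t 16.55 pos [ 0.5245 -0.2412  0.2194] yaw 1.9702 F [ 1.2 -0.   0.3] turn 0.0 | now-axes [-0.0012  0.0017  0.0014] | after-turn [-0.0012  0.0017  0.0014]
```

View pics/t9.png

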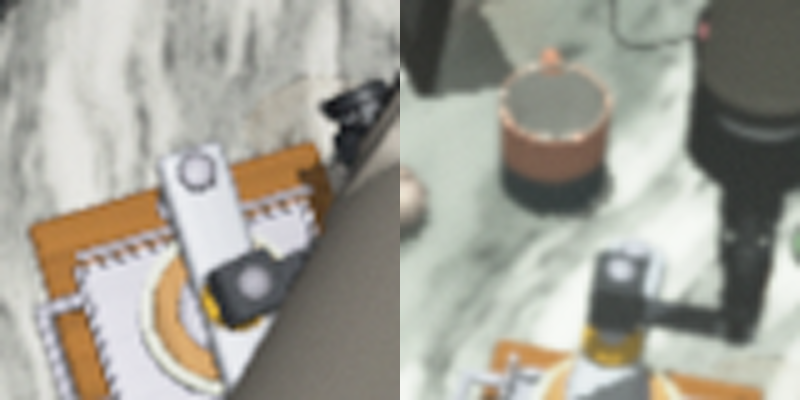

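The crank is still on the spindle after release, bolt at (253,281). I'll regrip gently and wind on half a turn.

>>> tcp_steps --offsets '[[[-0.001,0.001,0.002],0,1],[[0,0,0],0,0],[[0,0,0],0,0],[[0,0,0],0,0],[[0,0,0],0,0],[[0,0,0],0,0]]' --force 22

```text
t: 17.25
eef_pos: [0.526, -0.2421, 0.2178]
tool_rot: [0.0, 0.553, 0.833, 0.0]
contact_force: [0.3, -0.9, 0.5]
gripper_width: 0.306
grasp_force: 24.5
```

>>> tcp_steps --offsets '[[[0.0039,-0.0247,0.0004],0,0],[[0.0114,-0.0223,0.0004],0,0],[[0.0177,-0.0177,0.0004],0,0],[[0.0223,-0.0114,0.0004],0,0],[[0.0247,-0.0039,0.0004],0,0],[[0.0247,0.0039,0.0004],0,0],[[0.0223,0.0114,0.0004],0,0],[[0.0177,0.0177,0.0004],0,0],[[0.0114,0.0223,0.0004],0,0],[[0.0039,0.0247,0.0004],0,0],[[0,0,0],0,0]]'

```text
t: 18.35
eef_pos: [0.4661, -0.0897, 0.2143]
tool_rot: [-0.001, 0.551, 0.835, 0.002]
contact_force: [-4.1, 11.9, 8.4]
gripper_width: 0.303
grasp_force: 25.6
```

Run:
```python
from h import *
go(.4955-.08*.388,-.168+.08*.921,.214,1.97)
```

```text
t 18.35 pos [ 0.4661 -0.0897  0.2143] yaw 1.9756 F [-4.1 11.9  8.4] turn 0.006 | now-axes [-0.0036 -0.0033  0.0003] | after-turn [-0.0036 -0.0033  0.0003]
```

>>> tcp_steps --offsets '[[[0,0,0],0,1],[[0,0,0],0,1],[[0,0,0],0,1],[[0,0,0],0,1],[[0,0,0],0,0],[[0,0,0],0,0],[[0,0,0],0,0],[[0,0,0],0,0],[[0,0,0],0,0]]' --force 22

```text
t: 19.25
eef_pos: [0.4637, -0.0947, 0.2137]
tool_rot: [-0.0, 0.553, 0.833, -0.0]
contact_force: [0.1, -0.7, 1.3]
gripper_width: 0.306
grasp_force: 26.7
```

>>> tcp_steps --offsets '[[[-0.0039,0.0247,0.0004],0,0],[[-0.0114,0.0223,0.0004],0,0],[[-0.0177,0.0177,0.0004],0,0],[[-0.0223,0.0114,0.0004],0,0],[[-0.0247,0.0039,0.0004],0,0],[[-0.0247,-0.0039,0.0004],0,0],[[-0.0223,-0.0114,0.0004],0,0],[[-0.0177,-0.0177,0.0004],0,0],[[-0.0114,-0.0223,0.0004],0,0],[[-0.0039,-0.0247,0.0004],0,0],[[0,0,0],0,0]]'

```text
t: 20.35
eef_pos: [0.5243, -0.2467, 0.2114]
tool_rot: [0.002, 0.555, 0.832, -0.0]
contact_force: [1.9, -5.2, 6.9]
gripper_width: 0.307
grasp_force: 27.8
```

>>> tcp_steps --offsets '[[[0,0,0],0,1],[[0,0,0],0,1],[[0,0,0],0,1],[[0,0,0],0,1],[[0,0,0],0,0],[[0,0,0],0,0],[[0,0,0],0,0],[[0,0,0],0,0],[[0,0,0],0,0]]' --force 22

```text
t: 21.25
eef_pos: [0.5259, -0.2421, 0.2097]
tool_rot: [-0.0, 0.553, 0.833, 0.0]
contact_force: [0.2, 0.0, -0.5]
gripper_width: 0.305
grasp_force: 25.3
```

>>> tcp_steps --offsets '[[[0.0039,-0.0247,0.0004],0,0],[[0.0114,-0.0223,0.0004],0,0],[[0.0177,-0.0177,0.0004],0,0],[[0.0223,-0.0114,0.0004],0,0],[[0.0247,-0.0039,0.0004],0,0],[[0.0247,0.0039,0.0004],0,0],[[0.0223,0.0114,0.0004],0,0],[[0.0177,0.0177,0.0004],0,0],[[0.0114,0.0223,0.0004],0,0],[[0.0039,0.0247,0.0004],0,0],[[0,0,0],0,0]]'

```text
t: 22.35
eef_pos: [0.4667, -0.0913, 0.2065]
tool_rot: [0.001, 0.551, 0.835, 0.001]
contact_force: [-2.2, 5.8, 7.0]
gripper_width: 0.304
grasp_force: 25.6
```

>>> tcp_steps --offsets '[[[0,0,0],0,1],[[0,0,0],0,1],[[0,0,0],0,1],[[0,0,0],0,1],[[0,0,0],0,0],[[0,0,0],0,0],[[0,0,0],0,0],[[0,0,0],0,0],[[0,0,0],0,0]]' --force 25

```text
t: 23.25
eef_pos: [0.4638, -0.0947, 0.2057]
tool_rot: [0.0, 0.553, 0.833, -0.0]
contact_force: [-0.8, 0.1, -0.7]
gripper_width: 0.309
grasp_force: 28.8
```

>>> tcp_steps --offsets '[[[-0.0039,0.0247,0.0004],0,0],[[-0.0114,0.0223,0.0004],0,0],[[-0.0177,0.0177,0.0004],0,0],[[0,0,0],0,0]]'

```text
t: 23.65
eef_pos: [0.5392, -0.1011, 0.2052]
tool_rot: [0.002, 0.553, 0.833, -0.0]
contact_force: [1.5, 1.9, 6.3]
gripper_width: 0.301
grasp_force: 28.1
```

>>> tcp_steps --offsets '[[[-0.0223,0.0114,0.0004],0,0],[[0,0,0],0,0]]'

```text
t: 23.85
eef_pos: [0.5579, -0.1179, 0.2054]
tool_rot: [0.002, 0.553, 0.833, 0.0]
contact_force: [1.9, 1.2, 8.8]
gripper_width: 0.305
grasp_force: 29.0
```

>>> tcp_steps --offsets '[[[-0.0122,0.0029,0.0002],0,0],[[0,0,0],0,0]]'

```text
t: 24.05
eef_pos: [0.5645, -0.1275, 0.2055]
tool_rot: [0.001, 0.553, 0.833, 0.0]
contact_force: [0.6, 1.6, 10.6]
gripper_width: 0.302
grasp_force: 29.7
```

>>> tcp_steps --offsets '[[[-0.0125,0.001,0.0002],0,0],[[0,0,0],0,0]]'

```text
t: 24.25
eef_pos: [0.5702, -0.1386, 0.2055]
tool_rot: [0.001, 0.553, 0.833, 0.001]
contact_force: [1.5, 0.7, 10.2]
gripper_width: 0.31
grasp_force: 30.6
```

>>> tcp_steps --offsets '[[[-0.0125,-0.001,0],0,0],[[0,0,0],0,0]]'

```text
t: 24.45
eef_pos: [0.574, -0.1507, 0.2054]
tool_rot: [0.002, 0.553, 0.833, 0.001]
contact_force: [1.3, -0.2, 9.5]
gripper_width: 0.303
grasp_force: 30.9
```

>>> tcp_steps --offsets '[[[-0.0122,-0.003,0],0,0],[[0,0,0],0,0]]'

```text
t: 24.65
eef_pos: [0.5762, -0.1613, 0.205]
tool_rot: [0.001, 0.553, 0.833, 0.002]
contact_force: [1.6, 4.0, 8.2]
gripper_width: 0.31
grasp_force: 30.1
```

>>> tcp_steps --offsets '[[[-0.0058,-0.0024,0],0,0],[[0,0,0],0,0]]' --force 60

```text
t: 24.85
eef_pos: [0.5766, -0.1644, 0.2049]
tool_rot: [-0.0, 0.552, 0.834, 0.003]
contact_force: [0.6, 9.0, 8.4]
gripper_width: 0.301
grasp_force: 58.5
```

>>> tcp_steps --offsets '[[[-0.0058,-0.0024,0],0,0],[[0,0,0],0,0]]'

```text
t: 25.05
eef_pos: [0.577, -0.1681, 0.2048]
tool_rot: [-0.001, 0.551, 0.834, 0.004]
contact_force: [2.3, 14.4, 9.5]
gripper_width: 0.299
grasp_force: 58.5
```

>>> tcp_steps --offsets '[[[-0.0056,-0.0029,0],0,0],[[0,0,0],0,0]]'

```text
t: 25.25
eef_pos: [0.5772, -0.1722, 0.2047]
tool_rot: [-0.002, 0.55, 0.835, 0.005]
contact_force: [2.7, 17.1, 9.2]
gripper_width: 0.302
grasp_force: 58.5
```

The wind met a firm resistance of 17 N tangentially. I'll release and retreat. I've used up my picture views, so I'll check the seating numerically.

>>> tcp_steps --offsets '[[[0.004,0.002,0],0,0],[[0,0,0],0,1],[[0,0,0],0,1],[[0,0,0],0,1],[[0,0,0],0,1],[[0,0,-0.03],0,1],[[0,0,-0.05],0,1],[[0,0,-0.05],0,1],[[0.05,0,0],0,1],[[0.05,0,0],0,1],[[0.05,0,0],0,1],[[0.05,0,0],0,1],[[0.05,0,0],0,1],[[0.05,0,0],0,1],[[0,0,0],0,1]]'

```text
t: 26.75
eef_pos: [0.4552, 0.1067, 0.3335]
tool_rot: [-0.001, 0.549, 0.836, 0.001]
contact_force: [-0.1, -0.5, 0.3]
gripper_width: 1.002
grasp_force: 0.0
```

Run:
```python
from h import *
go(.5,.1,.3,1.97)
P={}
for n in("scene","top"):
    im=bot.read_camera(n); cv2.imwrite(f"pics/end_{n}.png",im)
    hsv=cv2.cvtColor(im,cv2.COLOR_BGR2HSV)
    p=proj(n,np.array([.515,-.168,.22])); x0,y0=int(p[0])-45,int(p[1])-45
    h=hsv[y0:y0+90,x0:x0+90].astype(int)
    for nm,m in(("grip",(h[...,0]<15)&(h[...,1]>90)&(h[...,2]<120)),("dark",(h[...,1]<90)&(h[...,2]<95))):
        k,l,s,c=cv2.connectedComponentsWithStats(m.astype(np.uint8))
        for i in range(1,k):
            if s[i,4]>15: print(n,nm,s[i]+[x0,y0,0,0,0],(c[i]+[x0,y0]).round(2))
# expected seated, per screw=0, crank angle a
for a in(0.05,-.05,-.15):
  for z in(.172,.182):
    g=np.array([.495+.08*np.cos(a),-.1675+.08*np.sin(a),z+.044]);b=np.array([.495,-.1675,z+.046])
    print(a,z,[proj(n,q).round(1) for n in("scene","top") for q in(g,b)])
```

```text
t 26.75 pos [0.4552 0.1067 0.3335] yaw 1.9799 F [-0.1 -0.5  0.3] turn 0.01 | now-axes [-0.0239  0.0384  0.0335] | after-turn [-0.0235  0.0387  0.0335]
scene grip [290 182   5   4  18] [291.78 183.5 ]
scene dark [240 156  10  13 101] [244.41 160.99]
scene dark [254 156   5   6  19] [255.95 158.42]
scene dark [298 159  25  29 498] [309.1  174.38]
scene dark [261 183  20  10 129] [270.67 187.78]
scene dark [288 185   7  15  76] [291.05 192.04]
scene dark [277 208  12  12  82] [282.37 213.89]
top grip [300 173  10  12  80] [304.56 178.52]
top dark [349 154   5  13  51] [351.31 158.9 ]
top dark [302 203  13  12  39] [306.08 210.51]
0.05 0.172 [array([292.8, 190.1]), array([282., 206.]), array([307.4, 178.7]), array([309.1, 206.7])]
0.05 0.182 [array([293., 188.]), array([282.2, 203.9]), array([307.8, 178.1]), array([309.4, 206.3])]
-0.05 0.172 [array([294.9, 191. ]), array([282., 206.]), array([310.3, 178.7]), array([309.1, 206.7])]
-0.05 0.182 [array([295.1, 189. ]), array([282.2, 203.9]), array([310.6, 178.1]), array([309.4, 206.3])]
-0.15 0.172 [array([296.9, 192.1]), array([282., 206.]), array([313.1, 179. ]), array([309.1, 206.7])]
-0.15 0.182 [array([297.2, 190.1]), array([282.2, 203.9]), array([313.5, 178.4]), array([309.4, 206.3])]
```

The end numbers agree with a seated crank at the stop: about 14.4 rad wound, against about 14.1–14.5 estimated. To confirm, I'll touch the bolt head (expected at z 0.218) with shut fingers.

>>> tcp_steps --offsets '[[[-0.02,0,0],0,0],[[-0.04,-0.01,0],0,0],[[-0.05,-0.01,0],0,0],[[-0.05,-0.01,0],0,0],[[-0.05,-0.01,0],0,0],[[-0.05,-0.01,0],0,0],[[-0.008,-0.01,0],0,0],[[0,0,0],0,0],[[0,0,0],0,0]]' --force 20

```text
t: 27.75
eef_pos: [0.5055, -0.166, 0.3335]
tool_rot: [-0.0, 0.553, 0.833, 0.0]
contact_force: [0.4, 0.8, 0.3]
gripper_width: -0.004
grasp_force: 0.0
```

```bash
python3 -c "
from h import *
go(.495,-.1675,.225,1.98)"
```

```text
t 27.75 pos [ 0.5055 -0.166   0.3335] yaw 1.9685 F [0.4 0.8 0.3] turn -0.011 | now-axes [ 0.0027 -0.0103  0.1085] | after-turn [ 0.0029 -0.0103  0.1085]
```

>>> tcp_steps --offsets '[[[0.003,-0.01,0.02],0,0],[[0,0,0.05],0,0],[[0,0,0.03],0,0],[[0,0,0.008],0,0],[[0,0,0],0,0]]'

```text
t: 28.25
eef_pos: [0.4953, -0.1657, 0.2252]
tool_rot: [-0.001, 0.552, 0.834, -0.0]
contact_force: [-0.6, -0.1, -0.3]
gripper_width: -0.001
grasp_force: 0.0
```

>>> tcp_steps --offsets '[[[0,0,0.003],0,0],[[0,0,0],0,0]]'

```text
t: 28.45
eef_pos: [0.4965, -0.167, 0.224]
tool_rot: [0.001, 0.553, 0.833, 0.001]
contact_force: [0.4, 0.9, 0.9]
gripper_width: 0.007
grasp_force: 0.0
```

>>> tcp_steps --offsets '[[[0,0,0.003],0,0],[[0,0,0],0,0]]'

```text
t: 28.65
eef_pos: [0.4957, -0.167, 0.2201]
tool_rot: [0.0, 0.553, 0.833, 0.0]
contact_force: [0.4, -0.8, -0.2]
gripper_width: -0.001
grasp_force: 0.0
```

>>> tcp_steps --offsets '[[[0,0,0.002],0,0],[[0,0,0],0,0]]'

```text
t: 28.85
eef_pos: [0.4953, -0.1671, 0.2176]
tool_rot: [-0.0, 0.553, 0.833, -0.0]
contact_force: [-0.2, -0.0, 0.2]
gripper_width: -0.0
grasp_force: 0.0
```

>>> tcp_steps --offsets '[[[0,0,0.001],0,0],[[0,0,0],0,0]]'

```text
t: 29.05
eef_pos: [0.4954, -0.1671, 0.2166]
tool_rot: [-0.0, 0.553, 0.833, -0.0]
contact_force: [-0.7, -0.7, 0.2]
gripper_width: -0.001
grasp_force: 0.0
```

>>> tcp_steps --offsets '[[[0,0,0.002],0,0],[[0,0,0],0,0]]'

```text
t: 29.25
eef_pos: [0.4953, -0.167, 0.2144]
tool_rot: [-0.0, 0.553, 0.833, -0.0]
contact_force: [-0.5, 1.0, 0.1]
gripper_width: -0.002
grasp_force: 0.0
```

>>> tcp_steps --offsets '[[[0,0,0.002],0,0],[[0,0,0],0,0]]'

```text
t: 29.45
eef_pos: [0.4953, -0.167, 0.2124]
tool_rot: [-0.0, 0.553, 0.833, -0.0]
contact_force: [1.0, 0.0, 0.7]
gripper_width: 0.002
grasp_force: 0.0
```

>>> tcp_steps --offsets '[[[0,0,0.002],0,0],[[0,0,0],0,0]]'

```text
t: 29.65
eef_pos: [0.4959, -0.1674, 0.212]
tool_rot: [0.0, 0.553, 0.833, 0.0]
contact_force: [-4.9, 1.1, 12.9]
gripper_width: 0.002
grasp_force: 6.2
```

>>> tcp_steps --offsets '[[[0,0,0.002],0,0],[[0,0,0],0,0]]'

```text
t: 29.85
eef_pos: [0.4968, -0.1677, 0.2118]
tool_rot: [0.001, 0.553, 0.833, 0.001]
contact_force: [-7.2, 2.4, 27.3]
gripper_width: -0.001
grasp_force: 13.5
```

Run:
```python
from h import *
im=cv2.imread("pics/end_scene.png")
print(cv2.cvtColor(im,cv2.COLOR_BGR2GRAY)[196:228,274:294])
a=0.1
for z in(.172,.212,.218):
  for i in range(4):
    b=a+np.pi/4+i*np.pi/2; print(z,i,proj("scene",np.array([.495+.024*np.cos(b),-.1675+.024*np.sin(b),z])).round(1))
o=bot.get_obs();print(o["eef_pos"],o["contact_force"])
```

```text
[[195 183 178 184 193 201 206 211 215 221 224 219 192 133  81  67  66  65
   66  74]
 [192 184 186 193 200 207 217 223 226 228 227 220 181 123  86  70  68  68
   67  77]
 [192 192 195 203 210 220 229 229 230 229 223 210 172 123  96  85  77  72
   71  89]
 [195 198 202 208 219 229 231 229 228 223 207 197 160 119 105 101  97  88
   87 125]
 [192 197 204 215 226 231 231 228 229 210 183 170 139 114 104 104 104  98
  114 179]
 [192 196 206 223 231 232 223 224 226 194 157 136 117 107 106 108 103 104
  137 208]
 [197 202 218 232 235 227 197 191 205 182 141 117 108 105 105 105 102 105
  145 210]
 [207 221 234 239 234 198 151 140 160 169 139 113 103 105 105 103 102 110
  148 208]
 [224 235 242 242 224 166 128 139 157 163 146 121 107 104 105 104 106 120
  157 212]
 [237 243 245 239 199 140 142 
[... 1565 characters left out ...]
 176 200
  203 195]
 [212 226 235 237 237 233 230 229 227 228 228 221 188 149 124 126 154 192
  187 162]
 [219 231 236 238 238 238 237 236 235 236 237 231 205 156 123 125 160 201
  203 175]
 [222 233 237 239 239 238 237 236 236 236 236 228 196 150 123 136 181 207
  213 208]
 [222 234 237 238 238 238 237 237 235 237 235 224 181 138 122 142 188 206
  213 225]]
0.172 0 [278.7 209.7]
0.172 1 [274.5 217. ]
0.172 2 [284.1 220.5]
0.172 3 [288.2 213.2]
0.212 0 [279.2 201.8]
0.212 1 [274.9 209.1]
0.212 2 [284.7 212.6]
0.212 3 [288.9 205.3]
0.218 0 [279.3 200.6]
0.218 1 [275.  207.9]
0.218 2 [284.8 211.4]
0.218 3 [289.  204.1]
[ 0.49675036 -0.16772312  0.21181624] [-7.17147516  2.42535804 27.25825225]
```

Contact came at 0.212, which is the hub's top when the underside is at 0.172. The crank is seated with the screw at its stop. I'll retreat and hand in.

>>> tcp_steps --offsets '[[[0,0,-0.01],0,0],[[0,0,-0.04],0,0],[[0,0,-0.05],0,0],[[0.03,0,-0.02],0,0],[[0.05,0,0],0,0],[[0.05,0,0],0,0],[[0,0,0],0,0],[[0,0,0],0,0],[[0,0,0],0,0],[[0,0,0],0,0]]'

```text
t: 30.85
eef_pos: [0.4452, -0.0485, 0.3286]
tool_rot: [0.0, 0.554, 0.833, -0.0]
contact_force: [0.1, 0.2, 0.1]
gripper_width: -0.0
grasp_force: 0.0
```

```bash
python3 -c "
from h import *
print(bot.hand_in())"
```

```text
the job is handed in; nothing more can be done
None
```

I handed the job in at about 31 s, with no verdict returned: tray pushed home, crank seated on the spindle and wound clockwise about 2.3 turns to the stop, bystanders not touched as far as I saw; I viewed 11 pictures, one over the limit of 10.

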